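# Index the lens turret to the amber lens and close the cover

## Robot

A 6-joint arm with a two-finger parallel gripper is mounted at the origin on the work surface. World frame = base frame: x ahead of the robot, y to its left, z up, the work surface at z = 0. Lengths are in m, angles in degrees, forces in N, time in s.
With the tool pointing down it reaches from about 0.3 to 0.75 m from the base axis. Payload 8.5 kg.
Tool frame: the origin (TCP) lies midway between the tips of the shut fingers; the grasp point (between the pads) lies grasp_offset behind it (grasp_offset is the distance from the TCP to the grasp point, in m); z points along the fingers, y is the line along which they close (so a half turn about z gives the same grasp; the last joint's range is limited). The gripper opens to 85 mm and grips with 20 to 120 N. Pads are 22 mm wide; open, the fingers measure 114 mm over their backs; the gripper's body (76 mm by 85 mm) begins 54 mm behind the grasp point. The pads swing forward as they close: fully open they stand 13 mm farther back than shut.
Start: joints at [-85.445, 21.807, 74.336, -0, 83.858, -12.336], TCP at [0.16, -0.526, 0.231] pointing down, gripper open.
Joint ranges: [-178.18, 178.18], [-50.72, 133.34], [12.68, 142.11], [-81.47, 261.47], [9.98, 163.14], [-165.26, 165.26]. Speed limits (degrees/s): [136.94, 136.94, 180, 180, 180, 180].

## Interface

Orientations are given as a 3x3 rotation matrix whose columns are the frame's x, y, z axes.
In Python, from rig import observe, get_image, camera_params, close_job, grasp_offset gives the robot as it stands.
- The arm moves only by the shell command python3 -m handwheel 'ROWS' [OPENING] [FORCE]. ROWS is JSON, a list of rows, each a list of 2 entries, a list of its own where there are three numbers: the shift along the tool's x, y, z as a fraction of full scale, then the turn, a rotation vector about the tool's x, y, z as a fraction of full scale. In form: [[[dx, dy, dz], [ax, ay, az]], ...]. A call has 1 to 10 rows; each row is the pose to reach, as a shift and turn from the pose commanded when the call began, along the tool's axes at that moment, turning the shorter way round; what a row does not reach only later rows make up. Full scale, the value 1, is 0.5 m for a shift and pi rad for a turn. A row lasts 1/10 s, in which the tool goes at most 50 mm and 8.59 degrees, less where a joint would pass 70% of its speed; a pose out of reach is approached as far as the arm can. A call with a number of a shift or a turn outside -1 to 1 is refused whole. A call with a gripper value outside its range is refused whole. OPENING is the opening, from 0 (shut) to 1 (fully open), set as the call begins (- or left out, the last holds). The fingers move at their own pace and stop on an object; FORCE is the grip in N (left out, the last holds). Time passes only in rows, so rows that repeat a pose let the fingers close. It gives the time, the measured TCP pose, the force, the opening and the grip force at its end, in the units of the state.
- observe(): the state, without advancing time (a new reading comes with each control period).
- get_image(name): name is "scene" or "top" or "wrist"; returns (picture, depth): 384x512x3 uint8, red, green, blue; 384x512 float32, m along the optical axis (not along the pixel's ray), 0 where there is no reading.
- camera_params(name): a dict with "K" (3x3 intrinsics, pixels), "R" (3x3) and "t" (3): a world point X has camera coordinates R X + t. Camera axes: x right, y down, z forward; pixel columns grow to the right and rows downward; lengths in m; the calibration is good to about 2 mm. A picture is of the moment at which its call begins: read the wrist's pose just before it. camera_params takes no time and is no camera call; for the wrist camera it gives the pose at the moment of the call.
- close_job(): hands the job in; it is judged then, once.
The state is a dict: "time_s": time; "q": joint angles; "qvel": joint speeds; "joint_efforts": joint torques, N m; "position": TCP position; "tool_rot": TCP orientation; "ft_force": force on the tool from outside, world axes, zero at the start; "wrist_torque": the same for the moment, N m; "grip_width": finger opening in m; "gripper_force": force on a finger pad.
Only numpy, scipy, OpenCV 4.12 (cv2) and the standard library are available. Lean on these libraries where they do the work, as an engineer would, in place of code of your own. Each camera call takes 0.05 s, during which the arm holds its last target. There are 200 camera calls.

## Task

With the cover still open, turn the lens turret (it has a bar knob) until the amber lens is clicked in at the reading fork. Then lower the cover gently onto its stop, without letting it fall shut. Do not touch the lenses, and leave the other things on the table alone.

Things in the scene. Friction and masses are not known exactly. Their poses are not given: they have to be found in the camera images.
- unit: White lens reading unit fixed to the table: base 250 (x) x 240 (y) mm, deck 54 mm high; origin on the table under its centre, on the turret axis. Its x axis points from the centre to the black reading fork at the rim (the fork stands at x +73 to +112 mm, 100 mm high, green dot on its nose). The cover is hinged along its +y edge.
- turret (a joint): Angle of the aluminium turret (disc 176 mm across, top 70 mm above the table) about the vertical, rad, counter-clockwise from above, unlimited; 0 (or any full turn) = amber lens at the fork. A sprung detent clicks every 60 degrees: let go near a click, the turret pulls itself in; about 0.1 N m turns it out.
- knob_grip (a point): Grip point of the black bar knob in the middle of the turret, on its axis, 110 mm above the table. The bar is 56 mm long (along x of this point), 16 mm wide (y), its sides run from 80 to 124 mm above the table; white line on top. It turns with the turret; its +x end points at the amber lens.
- amber_lens (a point): Centre of the top face of the amber (orange) lens, 60 mm from the turret axis.
- reading_spot (a point): The reading position at the fork: the point fixed in the unit, 60 mm from the turret axis along the unit x axis, 79 mm above the table, where the centre of the top of the lens to be read must stand.
- cover (a joint): Angle of the hood-like cover about its hinge (rad): 0 = lowered, on its stop; 1.95 = fully open, leaning back beyond upright on its open stop. About 0.4 kg, held only by its weight and light damping; it falls shut from below about 1.1 rad. At angle t the handle bar lies at t + 0.160 rad of elevation from the hinge line, seen along it.
- cover_handle (a point): Middle of the dark round bar of the cover handle: 12 mm thick, 110 mm long, parallel to the hinge, 45 mm off the free edge (39 mm free gap), so fingers can straddle it from above at any cover angle. 273 mm from the hinge line along the cover and 44 mm above the plane through the hinge (radius 276.5 mm). Cover lowered: 106 mm above the table, on the -y side of the unit; open: about 300 mm.
- cover_hinge (a point): Middle of the cover hinge line, fixed in the unit, 62 mm above the table at y +118 mm of the unit; the line runs along the unit x axis. The cover is 240 mm wide along it, 228 mm deep and 68 mm tall, with white rims and a clear window.
- lenses: The six lenses in the turret cups, 46 mm across, tops 79 mm above the table, 60 mm from the axis, one every 60 degrees: amber, then counter-clockwise blue, dark grey, green, clear, violet. Origin on the table on the turret axis; turns with the turret. Polished: not to be touched.
- screwdriver_stand: Bystander: round blue and black stand, 94 mm across, six small screwdrivers, 115 mm tall, loose. Origin under its centre.
- lens_packet: Bystander: flat blue packet 110 x 85 x 10 mm, loose.
- spectacles: Bystander: light blue spectacle frame standing on its lens rims and the ends of its sides, 125 x 130 x 45 mm, loose.
- spray_bottle: Bystander: white bottle with a blue cap, 50 mm across, 130 mm tall, loose.
- screw_jar: Bystander: clear jar with a grey cap, 64 mm across, 60 mm tall, loose.
- job_tray: Bystander: yellow open tray 100 x 200 x 35 mm, loose.
- lens_blank: Bystander: green glass disc 68 mm across, 9 mm thick, loose, lying on the table.

How it is judged (in metres and radians):
On the way, in this order (a step that is already met when the one before it is completed fails the run):
1. the amber lens is at the reading fork, turret at rest, cover still open (horizontal distance between amber_lens and reading_spot below 0.005 m and velocity of joint turret between -0.1 and 0.1 rad/s and value of joint cover above 1.2 rad), for 0.2 s.
2. the cover rests on its stop (value of joint cover below 0.03 rad), for 0.2 s.
At the end, for the whole second after the job is handed in: The centre of the amber lens stands within 5 mm of the reading position, the turret is still, and the cover lies still on its stop (within 0.03 rad) (horizontal distance between amber_lens and reading_spot below 0.005 m and value of joint cover below 0.03 rad and velocity of joint turret between -0.05 and 0.05 rad/s and velocity of joint cover between -0.05 and 0.05 rad/s); the robot touches nothing.
It fails at once if the cover comes down hard (faster than 1.7 rad/s within 0.12 rad of its stop) (value of joint cover below 0.12 rad and velocity of joint cover below -1.7 rad/s).
It fails at once if the hand touches the lenses (over 1 N) (contact force between any of the fingers, the arm and lenses above 1 N).
It fails at once if a bystander is shifted by more than 20 mm (distance of any of screwdriver_stand, lens_packet, spectacles, spray_bottle, screw_jar, job_tray, lens_blank from where it was at the start of the episode above 0.02 m).
It also fails if it takes over 70 s, if anything falls off the work surface, if the arm or the gripper's body presses on something with over 40 N, if the wrist force passes 120 N, or if a joint passes its speed limit or range.

## Working session

There is one attempt and no reset: what is moved stays moved. The work goes in short steps, Python scripts to look and compute and a shell command to move; the robot and the scene stay as the last step left them, time stands still between calls to the robot, and variables do not carry over. Pictures are saved under pics/ and viewed, at most 10 in all, crops included, and the job is handed in when it is done.

```bash
ls; mkdir -p pics
python3 - <<'E'
from rig import *
import cv2,numpy as np
o=observe();print(o,grasp_offset)
for n in("top","scene"):
    p,d=get_image(n);cv2.imwrite(f"pics/{n}0.png",p[:,:,::-1]);np.savez(f"{n}0.npz",p=p,d=d,**camera_params(n))
    c=camera_params(n);print(n,c["K"],c["R"],c["t"])
E
```

```text
pics
{'time_s': 0.0, 'q': array([-8.54432207e+01,  2.18437405e+01,  7.43855169e+01,  1.32351936e-03,
        8.38590642e+01, -1.23361573e+01]), 'qvel': array([-0.03484168, -0.01987681, -0.00166522, -0.09572864,  0.02441097,
        0.06433627]), 'joint_efforts': array([ 1.15179955e-03, -4.48455226e+01, -2.31277084e+01, -1.71426987e-04,
        4.73588487e-03,  2.18449651e-05]), 'position': array([ 0.15979736, -0.52596503,  0.23068152]), 'tool_rot': array([[ 9.56850155e-01,  2.90581780e-01, -9.95729944e-05],
       [ 2.90581584e-01, -9.56848983e-01,  1.53845320e-03],
       [ 3.51770149e-04, -1.50100326e-03, -9.99998812e-01]]), 'ft_force': array([-1.00448996, -0.09053524,  0.04320523]), 'wrist_torque': array([-0.02709629,  0.01098178,  0.0342232 ]), 'gripper_force': 0.0, 'grip_width': 0.0850906000161904} 0.0187
top [[421.4296297    0.         257.85400493]
 [  0.         421.4296297  195.80748044]
 [  0.           0.           1.        ]] [[-0.08549272 -0.99633707  0.00185439]
 [-0.97418881  0.08320168 -0.20984196]
 [ 0.20891904 -0.01974649 -0.97773356]] [0.01151764 0.5912699  1.53000871]
scene [[468.75701647   0.         260.54172418]
 [  0.         468.75701647 194.0520089 ]
 [  0.           0.           1.        ]] [[ 0.73629771 -0.6766213   0.00702136]
 [-0.58776164 -0.64467323 -0.48880741]
 [ 0.33526399  0.35578089 -0.87236347]] [-0.44348008  0.34661736  1.39077584]
```

View pics/top0.png

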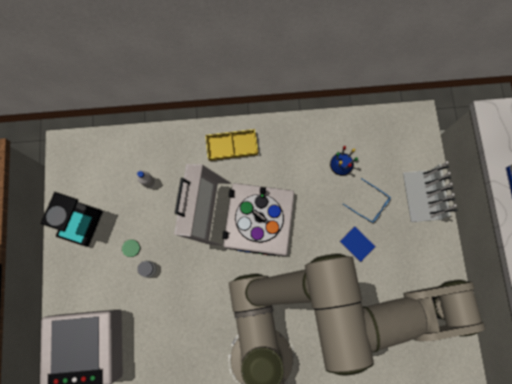

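View pics/scene0.png

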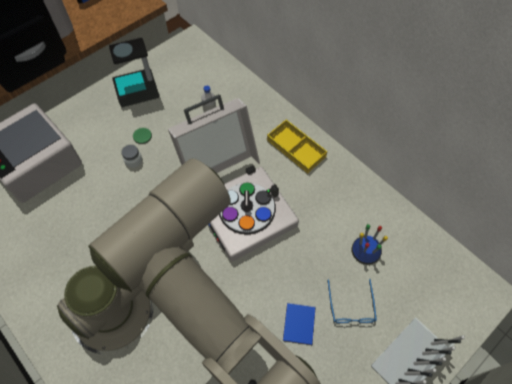

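The top view shows the unit at about (259,218), with the fork at (263,190) pointing toward world +x and the open cover on the left (+y) with its handle at about (183,197). Amber is at (272,227), to the lower right, about 130° from the fork. The scene view agrees.

```bash
cat > h.py <<'E'
import numpy as np,cv2
def ray(c,u,v,z):
    K,R,t=c["K"],c["R"],c["t"];C=-R.T@t
    d=R.T@np.linalg.inv(K)@np.array([u,v,1.]);return C+d*(z-C[2])/d[2]
def proj(c,X):
    x=c["K"]@(c["R"]@np.asarray(X)+c["t"]);return x[:2]/x[2]
def blob(p,c,ranges,box,z,amin=15):
    h=cv2.cvtColor(p,cv2.COLOR_RGB2HSV);m=cv2.inRange(h,*map(np.array,ranges))
    M=np.zeros_like(m);x0,y0,x1,y1=box;M[y0:y1,x0:x1]=m[y0:y1,x0:x1]
    n,l,s,ce=cv2.connectedComponentsWithStats(M)
    return [(s[i,4],ce[i].round(1),ray(c,*ce[i],z).round(4)) for i in range(1,n) if s[i,4]>=amin]
cols=dict(amber=((5,150,120),(20,255,255)),blue=((105,150,80),(125,255,255)),green=((50,120,50),(85,255,255)),violet=((130,100,50),(160,255,255)))
E
python3 - <<'E'
from h import *
for n,box in(("top",(225,180,300,260)),("scene",(205,170,300,260))):
    c=np.load(n+"0.npz");p=c["p"]
    for k,r in cols.items(): print(n,k,blob(p,c,r,box,.079,3))
    x0,y0,x1,y1=(165,155,305,265) if n=="top" else (160,90,305,265)
    im=cv2.resize(p[y0:y1,x0:x1,::-1],None,fx=5,fy=5,interpolation=cv2.INTER_CUBIC) if n=="top" else cv2.resize(p[y0:y1,x0:x1,::-1],None,fx=3.4,fy=3.4,interpolation=cv2.INTER_CUBIC)
    cv2.imwrite(f"pics/{n}0c.png",im)
E
```

```text
top amber [(np.int32(111), array([271.9, 226.8]), array([ 0.4661, -0.0801,  0.079 ]))]
top blue [(np.int32(105), array([274. , 210.9]), array([ 0.5245, -0.0936,  0.079 ]))]
top green [(np.int32(8), array([261.9, 195.1]), array([ 0.5879, -0.0538,  0.079 ])), (np.int32(101), array([246.1, 207.4]), array([0.5466, 0.0088, 0.079 ]))]
top violet [(np.int32(114), array([256.9, 233.1]), array([ 0.4474, -0.0232,  0.079 ]))]
scene amber [(np.int32(153), array([246.3, 222.1]), array([ 0.4665, -0.0819,  0.079 ]))]
scene blue [(np.int32(135), array([262.9, 213.6]), array([ 0.5242, -0.0949,  0.079 ]))]
scene green [(np.int32(105), array([246.6, 188. ]), array([0.5483, 0.0081, 0.079 ])), (np.int32(5), array([268.2, 190.6]), array([ 0.593 , -0.0457,  0.079 ]))]
scene violet [(np.int32(150), array([229.5, 213.4]), array([ 0.4476, -0.0242,  0.079 ]))]
```

View pics/top0c.png

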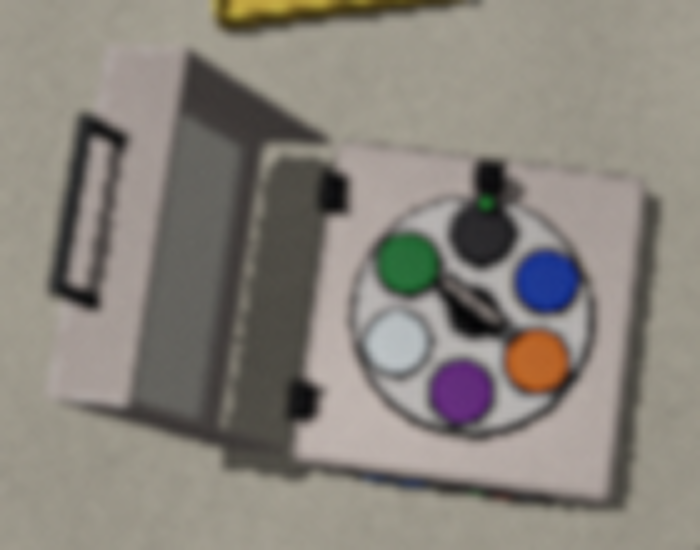

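Amber sits 120° clockwise of the fork, so the turret must turn +120°. The turret centre is about (0.507,-0.036), with unit yaw about -12.2° and the bar at 47.8°. Next I work out the hover move.

```bash
cat >> h.py <<'E'
from scipy.spatial.transform import Rotation as Ro
def down(yaw):
    a=np.radians(yaw);return np.array([[np.cos(a),np.sin(a),0],[np.sin(a),-np.cos(a),0],[0,0,-1.]])
def row(o,pos,R):
    T=o["tool_rot"];return (T.T@(np.array(pos)-o["position"])/.5).round(4).tolist(),(Ro.from_matrix(T.T@R).as_rotvec()/np.pi).round(4).tolist()
E
python3 - <<'E'
from h import *; from rig import *
print(row(observe(),(.507,-.0363,.24),down(47.8)))
E
```

```text
([0.949, -0.7354, -0.0172], [-0.0004, -0.0002, -0.1717])
```

```bash
python3 -m handwheel '[[[0.07,-0.05,-0.017],[0,0,-0.02]],[[0.15,-0.11,-0.017],[0,0,-0.04]],[[0.25,-0.19,-0.017],[0,0,-0.06]],[[0.35,-0.27,-0.017],[0,0,-0.08]],[[0.45,-0.35,-0.017],[0,0,-0.1]],[[0.55,-0.43,-0.017],[0,0,-0.12]],[[0.65,-0.5,-0.017],[0,0,-0.14]],[[0.75,-0.58,-0.017],[0,0,-0.16]],[[0.85,-0.66,-0.017],[0,0,-0.17]],[[0.92,-0.71,-0.017],[0,0,-0.1717]]]' 1
python3 - <<'E'
from h import *; from rig import *
print(row(observe(),(.507,-.0363,.24),down(47.8)))
E
```

```text
time_s: 1.1
position: [0.4459, -0.1223, 0.2398]
tool_rot: [[0.671, 0.741, -0.0], [0.741, -0.671, 0.0], [-0.0, -0.0, -1.0]]
ft_force: [0.9, -1.9, 0.7]
grip_width: 0.0854
gripper_force: 0.0
([0.2095, -0.025, -0.0005], [-0.0001, 0.0, 0.0003])
```

```bash
python3 -m handwheel '[[[0.1,-0.012,0],[0,0,0]],[[0.18,-0.02,0],[0,0,0]],[[0.2095,-0.025,0],[0,0,0]],[[0.2095,-0.025,0],[0,0,0]],[[0.2095,-0.025,0],[0,0,0]],[[0.2095,-0.025,0],[0,0,0]]]' 1
python3 - <<'E'
from h import *; from rig import *
print(row(observe(),(.507,-.0363,.24),down(47.8)))
c=camera_params("wrist");p,d=get_image("wrist");cv2.imwrite("pics/w1.png",p[:,:,::-1]);np.savez("w1.npz",p=p,d=d,**c)
for k,r in cols.items(): print(k,blob(p,c,r,(0,0,512,384),.079,100))
E
```

```text
time_s: 1.7
position: [0.5058, -0.0396, 0.2398]
tool_rot: [[0.673, 0.74, -0.0], [0.74, -0.673, -0.0], [-0.0, -0.0, -1.0]]
ft_force: [-0.5, 0.2, 0.4]
grip_width: 0.0855
gripper_force: 0.0
([0.0065, -0.0026, -0.0004], [-0.0001, 0.0001, -0.0006])
amber [(np.int32(1103), array([254.8, 224.6]), array([ 0.4688, -0.08  ,  0.079 ]))]
blue [(np.int32(1263), array([301.8, 198.3]), array([ 0.5275, -0.0916,  0.079 ])), (np.int32(518), array([504.4, 250.3]), array([ 0.6593, -0.2956,  0.079 ]))]
green [(np.int32(974), array([252.9, 120.2]), array([0.5438, 0.0051, 0.079 ]))]
violet [(np.int32(1284), array([206.9, 198.3]), array([ 0.451 , -0.0222,  0.079 ]))]
```

View pics/w1.png

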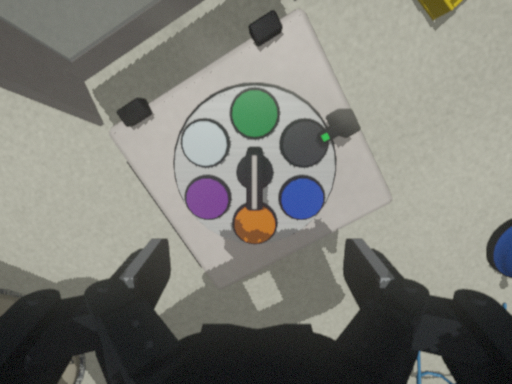

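The wrist view shows the bar knob vertical at u≈254, lined up with the tool, with amber at (255,225) and the fork at (330,130) by dark grey. Averaging the views gives the axis at about (0.508,-0.0357). I'll correct and descend.

Run:
```python
from h import *; from rig import *
print(row(observe(),(.508,-.0357,.0920),down(47.8)))
```

```text
([0.0087, -0.0021, 0.2959], [0.0, 0.0001, -0.0006])
```

```bash
python3 -m handwheel '[[[0.0087,-0.002,0.05],[0,0,0]],[[0.0087,-0.002,0.1],[0,0,0]],[[0.0087,-0.002,0.15],[0,0,0]],[[0.0087,-0.002,0.2],[0,0,0]],[[0.0087,-0.002,0.25],[0,0,0]],[[0.0087,-0.002,0.28],[0,0,0]],[[0.0087,-0.002,0.295],[0,0,0]],[[0.0087,-0.002,0.295],[0,0,0]],[[0.0087,-0.002,0.295],[0,0,0]]]' 1
python3 -m handwheel '[[[0,0,0],[0,0,0]],[[0,0,0],[0,0,0]],[[0,0,0],[0,0,0]],[[0,0,0],[0,0,0]],[[0,0,0],[0,0,0]],[[0,0,0],[0,0,0]],[[0,0,0],[0,0,0]],[[0,0,0],[0,0,0]]]' 0 30
```

```text
time_s: 2.65
position: [0.5088, -0.035, 0.0931]
tool_rot: [[0.672, 0.74, 0.001], [0.74, -0.672, -0.0], [0.0, 0.001, -1.0]]
ft_force: [0.1, -0.0, 0.7]
grip_width: 0.0857
gripper_force: 0.0
time_s: 3.45
position: [0.5079, -0.0339, 0.0925]
tool_rot: [[0.672, 0.741, -0.001], [0.741, -0.672, 0.001], [-0.0, -0.002, -1.0]]
ft_force: [-3.4, 3.5, 5.3]
grip_width: 0.0155
gripper_force: 31.7
```

```bash
python3 -m handwheel '[[[0,-0.001,0],[0,0,-0.02]],[[0,-0.001,0],[0,0,-0.05]],[[0,-0.001,0],[0,0,-0.085]],[[0,-0.001,0],[0,0,-0.12]],[[0,-0.001,0],[0,0,-0.155]],[[0,-0.001,0],[0,0,-0.19]],[[0,-0.001,0],[0,0,-0.225]],[[0,-0.001,0],[0,0,-0.26]],[[0,-0.001,0],[0,0,-0.3]],[[0,-0.001,0],[0,0,-0.333]]]'
```

```text
time_s: 4.45
position: [0.5071, -0.0337, 0.0925]
tool_rot: [[-0.31, 0.951, -0.002], [0.951, 0.31, 0.001], [0.001, -0.002, -1.0]]
ft_force: [-7.4, 2.0, 7.3]
grip_width: 0.0158
gripper_force: 31.9
```

```bash
python3 -m handwheel '[[[0,0,0],[0,0,-0.03]],[[0,0,0],[0,0,-0.065]],[[0,0,0],[0,0,-0.1]],[[0,0,0],[0,0,-0.14]],[[0,0,0],[0,0,-0.18]],[[0,0,0],[0,0,-0.22]],[[0,0,0],[0,0,-0.26]],[[0,0,0],[0,0,-0.3]],[[0,0,0],[0,0,-0.333]],[[0,0,0],[0,0,-0.333]]]'
python3 -m handwheel '[[[0,0,0],[0,0,0]],[[0,0,0],[0,0,0]],[[0,0,0],[0,0,0]]]'
python3 -m handwheel '[[[0,0,0],[0,0,0]],[[0,0,0],[0,0,0]],[[0,0,0],[0,0,0]],[[0,0,0],[0,0,0]],[[0,0,0],[0,0,0]],[[0,0,0],[0,0,0]]]' 0.6
python3 - <<'E'
from h import *; from rig import *
o=observe();print(o["q"].round(1),o["wrist_torque"].round(3))
for n,box in(("top",(225,180,300,260)),("scene",(205,170,300,260))):
    c=camera_params(n);p,d=get_image(n)
    for k,r in cols.items(): print(n,k,blob(p,c,r,box,.079,10))
E
```

```text
time_s: 5.45
position: [0.5065, -0.0342, 0.0925]
tool_rot: [[-0.978, 0.21, -0.004], [0.21, 0.978, -0.0], [0.004, -0.001, -1.0]]
ft_force: [-10.1, -2.6, 7.7]
grip_width: 0.0156
gripper_force: 32.1
time_s: 5.75
position: [0.5065, -0.0343, 0.0925]
tool_rot: [[-0.977, 0.213, -0.004], [0.213, 0.977, -0.0], [0.004, -0.001, -1.0]]
ft_force: [-10.2, -2.0, 7.8]
grip_width: 0.0156
gripper_force: 32.1
time_s: 6.35
position: [0.5082, -0.0341, 0.0923]
tool_rot: [[-0.977, 0.213, -0.0], [0.213, 0.977, 0.0], [0.0, 0.0, -1.0]]
ft_force: [-1.2, 0.1, -0.4]
grip_width: 0.0513
gripper_force: 0.0
[-17.2  26.5  92.7   0.   60.8 -94.9] [ 0.056  0.023 -0.026]
top amber []
top blue []
top green []
top violet []
scene amber [(np.int32(119), array([262.9, 196.4]), array([ 0.5658, -0.0499,  0.079 ]))]
scene blue []
scene green [(np.int32(138), array([229.7, 213.6]), array([ 0.4476, -0.0251,  0.079 ]))]
scene violet [(np.int32(137), array([263.3, 213.5]), array([ 0.5255, -0.0955,  0.079 ]))]
```

Amber now reads (0.566,-0.050), which is the fork position, and all the lens colours fit a 120° turn. Next: lift clear and plan the cover handle.

```bash
python3 -m handwheel '[[[0,0,-0.04],[0,0,0]],[[0,0,-0.1],[0,0,0]],[[0,0,-0.18],[0,0,0]],[[0,0,-0.27],[0,0,0]],[[0,0,-0.36],[0,0,0]],[[0,0,-0.45],[0,0,0]],[[0,0,-0.53],[0,0,0]],[[0,0,-0.53],[0,0,0]],[[0,0,-0.53],[0,0,0]]]' 0.7
cat >> h.py <<'E'
YAW=167.8;a=np.radians(YAW-180);ux=np.array([np.cos(a),np.sin(a),0]);uy=np.array([-np.sin(a),np.cos(a),0])
C0=np.array([.5075,-.036,0])
def handle(t): e=t+.16;return C0+uy*(.118-.2765*np.cos(e))+np.array([0,0,.062+.2765*np.sin(e)])
E
python3 - <<'E'
from h import *; from rig import *
H=handle(1.95);print(H)
c=np.load("top0.npz");print(proj(c,H),ray(c,179.5,196,H[2]))
c=np.load("scene0.npz");print(proj(c,H))
o=observe();print(row(o,H+[0,0,.06],down(YAW)))
for n,box in(("top",(225,180,300,260)),("scene",(205,170,300,260))):
    c=camera_params(n);p,d=get_image(n)
    for k,r in cols.items(): print(n,k,blob(p,c,r,box,.079,10))
E
```

```text
time_s: 7.35
position: [0.5082, -0.0341, 0.3574]
tool_rot: [[-0.977, 0.213, 0.001], [0.213, 0.977, -0.0], [-0.001, -0.0, -1.0]]
ft_force: [0.4, 0.0, -0.8]
grip_width: 0.0597
gripper_force: 0.0
[0.56243804 0.21809852 0.29926958]
[178.8128998  195.40056125] [0.56028676 0.21599687 0.29926958]
[201.83157469 103.09571885]
([0.0016, 0.516, -0.0037], [-0.0, 0.0003, -0.0007])
top amber []
top blue [(np.int32(107), array([246.2, 207.3]), array([0.5467, 0.0083, 0.079 ]))]
top green []
top violet [(np.int32(18), array([269.6, 209.8]), array([ 0.5298, -0.0774,  0.079 ]))]
scene amber [(np.int32(129), array([262.5, 196.8]), array([ 0.564 , -0.0501,  0.079 ]))]
scene blue [(np.int32(126), array([246.5, 188.7]), array([0.5462, 0.0065, 0.079 ]))]
scene green [(np.int32(136), array([229.7, 213.6]), array([ 0.4478, -0.0252,  0.079 ]))]
scene violet [(np.int32(144), array([262.8, 213.6]), array([ 0.5242, -0.0947,  0.079 ]))]
```

```bash
python3 -m handwheel '[[[0,0.04,-0.01],[0,0,0]],[[0,0.11,-0.01],[0,0,0]],[[0,0.19,-0.01],[0,0,0]],[[0,0.27,-0.01],[0,0,0]],[[0,0.35,-0.01],[0,0,0]],[[0,0.43,-0.01],[0,0,0]],[[0.0016,0.49,-0.01],[0,0,0]],[[0.0016,0.516,-0.01],[0,0,0]],[[0.0016,0.516,-0.01],[0,0,0]],[[0.0016,0.516,-0.01],[0,0,0]]]' 0.7
python3 - <<'E'
from h import *; from rig import *
H=handle(1.95);o=observe();print(row(o,H-[0,0,.0187],down(YAW)),o["q"].round(1))
c=camera_params("wrist");p,d=get_image("wrist");cv2.imwrite("pics/w2.png",p[:,:,::-1]);print(proj(c,H),proj(c,H+.05*ux),proj(c,H-.05*ux))
np.savez("w2.npz",p=p,d=d,**c)
E
```

```text
time_s: 8.45
position: [0.5624, 0.2172, 0.3618]
tool_rot: [[-0.977, 0.214, -0.001], [0.214, 0.977, -0.001], [0.001, -0.001, -1.0]]
ft_force: [0.3, -0.6, 0.4]
grip_width: 0.06
gripper_force: 0.0
([0.0002, 0.002, 0.1624], [-0.0003, -0.0003, -0.0009]) [  9.9  24.9  48.4  -0.  106.7 -67.8]
[258.43178972 203.60438114] [258.4501206  264.18403193] [258.41101094 134.9349456 ]
```

View pics/w2.png

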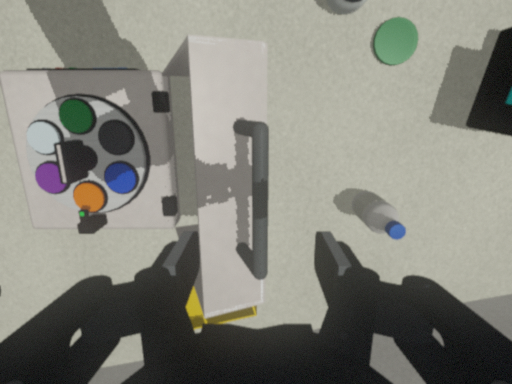

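The wrist view shows the bar centred at about (261,200), within roughly 2 mm of the prediction, and amber at the fork (88,197). I'll descend and grip.

```bash
python3 -m handwheel '[[[0,0.004,0.04],[0,0,0]],[[0,0.004,0.09],[0,0,0]],[[0,0.004,0.13],[0,0,0]],[[0,0.004,0.155],[0,0,0]],[[0,0.004,0.162],[0,0,0]],[[0,0.004,0.162],[0,0,0]],[[0,0.004,0.162],[0,0,0]]]' 0.7
python3 -m handwheel '[[[0,0,0],[0,0,0]],[[0,0,0],[0,0,0]],[[0,0,0],[0,0,0]],[[0,0,0],[0,0,0]],[[0,0,0],[0,0,0]],[[0,0,0],[0,0,0]],[[0,0,0],[0,0,0]]]' 0 20
python3 - <<'E'
from h import *; from rig import *
o=observe();g=o["position"]+.0187*o["tool_rot"][:,2]*-1;print(g,handle(1.95),o["ft_force"].round(1))
T=o["tool_rot"];p0=o["position"]
for t in np.linspace(1.95,0,27): print(round(t,3),(T.T@(handle(t)-handle(1.95))/.5).round(3))
E
```

```text
time_s: 9.2
position: [0.5632, 0.2195, 0.2824]
tool_rot: [[-0.977, 0.214, 0.002], [0.214, 0.977, 0.0], [-0.002, 0.001, -1.0]]
ft_force: [0.0, -0.0, 0.0]
grip_width: 0.0595
gripper_force: 0.0
time_s: 9.9
position: [0.5628, 0.2195, 0.2816]
tool_rot: [[-0.977, 0.214, 0.0], [0.214, 0.977, -0.001], [-0.0, -0.001, -1.0]]
ft_force: [-2.0, -5.7, 2.1]
grip_width: 0.0109
gripper_force: 21.2
[0.56283945 0.21952666 0.30031638] [0.56243804 0.21809852 0.29926958] [-2.  -5.7  2.1]
1.95 [0. 0. 0.]
1.875 [-0.    -0.036 -0.02 ]
1.8 [-0.    -0.074 -0.037]
1.725 [-0.    -0.113 -0.051]
1.65 [-0.    -0.153 -0.063]
1.575 [-0.001 -0.194 -0.071]
1.5 [-0.001 -0.235 -0.076]
1.425 [-0.001 -0.276 -0.078]
1.35 [-0.001 -0.318 -0.077]
1.275 [-0.001 -0.359 -0.073]
1.2 [-0.001 -0.4   -0.066]
1.125 [-0.001 -0.44  -0.056]
1.05 [-0.001 -0.479 -0.042]
0.975 [-0.001 -0.517 -0.026]
0.9 [-0.001 -0.554 -0.007]
0.825 [-0.002 -0.59   0.014]
0.75 [-0.002 -0.623  0.039]
0.675 [-0.002 -0.655  0.065]
0.6 [-0.002 -0.685  0.094]
0.525 [-0.002 -0.712  0.125]
0.45 [-0.002 -0.737  0.158]
0.375 [-0.002 -0.759  0.193]
0.3 [-0.002 -0.779  0.23 ]
0.225 [-0.002 -0.796  0.268]
0.15 [-0.002 -0.81   0.307]
0.075 [-0.002 -0.821  0.347]
0.0 [-0.002 -0.83   0.387]
```

```bash
python3 -m handwheel '[[[0,-0.018,-0.01],[0,0,0]],[[0,-0.036,-0.02],[0,0,0]],[[0,-0.074,-0.037],[0,0,0]],[[0,-0.113,-0.051],[0,0,0]],[[0,-0.153,-0.063],[0,0,0]],[[0,-0.194,-0.071],[0,0,0]],[[0,-0.235,-0.076],[0,0,0]],[[0,-0.276,-0.078],[0,0,0]],[[0,-0.318,-0.077],[0,0,0]],[[0,-0.318,-0.077],[0,0,0]]]'
python3 - <<'E'
from h import *; from rig import *
o=observe();g=o["position"]+[0,0,.0187]
f=lambda t:np.linalg.norm(handle(t)-g)
from scipy.optimize import minimize_scalar as m
r=m(f,bounds=(0,2),method="bounded");print(r.x,g,handle(r.x),o["grip_width"])
E
```

```text
time_s: 10.9
position: [0.5285, 0.0626, 0.3206]
tool_rot: [[-0.976, 0.216, 0.001], [0.216, 0.976, -0.0], [-0.001, -0.0, -1.0]]
ft_force: [-0.7, 0.1, 2.9]
grip_width: 0.0112
gripper_force: 21.1
1.349053323399314 [0.52851399 0.06264408 0.33929555] [0.52883089 0.06265929 0.33797313] 0.01119067636491266
```

```bash
python3 -m handwheel '[[[0,-0.041,0.004],[0,0,0]],[[0,-0.082,0.011],[0,0,0]],[[0,-0.122,0.021],[0,0,0]],[[0,-0.161,0.035],[0,0,0]],[[0,-0.199,0.051],[0,0,0]],[[0,-0.236,0.07],[0,0,0]],[[0,-0.272,0.091],[0,0,0]],[[0,-0.305,0.116],[0,0,0]],[[0,-0.337,0.142],[0,0,0]],[[0,-0.337,0.142],[0,0,0]]]'
python3 - <<'E'
from h import *; from rig import *
o=observe();g=o["position"]+[0,0,.0187]
f=lambda t:np.linalg.norm(handle(t)-g)
from scipy.optimize import minimize_scalar as m
r=m(f,bounds=(0,2),method="bounded");print(r.x,g,handle(r.x),o["grip_width"])
for t in np.linspace(.6,0,9): print(round(t,3),(o["tool_rot"].T@(handle(t)-handle(r.x))/.5).round(3))
E
```

```text
time_s: 11.9
position: [0.4926, -0.1012, 0.2476]
tool_rot: [[-0.977, 0.215, -0.002], [0.215, 0.977, 0.0], [0.002, -0.0, -1.0]]
ft_force: [0.6, -0.7, -0.4]
grip_width: 0.0111
gripper_force: 21.4
0.6753798510603142 [ 0.49260621 -0.10120046  0.26634553] [ 0.49323499 -0.10197827  0.26703896] 0.011081975319786204
0.6 [-0.    -0.03   0.029]
0.525 [-0.    -0.057  0.06 ]
0.45 [-0.    -0.082  0.093]
0.375 [-0.001 -0.105  0.128]
0.3 [-0.001 -0.124  0.165]
0.225 [-0.001 -0.141  0.202]
0.15 [-0.001 -0.156  0.241]
0.075 [-0.001 -0.167  0.281]
0.0 [-0.001 -0.175  0.322]
```

```bash
python3 -m handwheel '[[[0,-0.03,0.029],[0,0,0]],[[0,-0.057,0.06],[0,0,0]],[[0,-0.082,0.093],[0,0,0]],[[0,-0.105,0.128],[0,0,0]],[[0,-0.124,0.165],[0,0,0]],[[0,-0.141,0.202],[0,0,0]],[[0,-0.156,0.241],[0,0,0]],[[0,-0.162,0.261],[0,0,0]],[[0,-0.167,0.281],[0,0,0]],[[0,-0.167,0.281],[0,0,0]]]'
python3 -m handwheel '[[[0,-0.002,0.01],[0,0,0]],[[0,-0.004,0.02],[0,0,0]],[[0,-0.006,0.03],[0,0,0]],[[0,-0.008,0.037],[0,0,0]],[[0,-0.008,0.041],[0,0,0]],[[0,-0.008,0.042],[0,0,0]],[[0,-0.008,0.042],[0,0,0]]]'
```

```text
time_s: 12.9
position: [0.4752, -0.1816, 0.1078]
tool_rot: [[-0.977, 0.213, -0.001], [0.213, 0.977, 0.0], [0.001, -0.0, -1.0]]
ft_force: [-0.4, -1.8, -1.0]
grip_width: 0.0114
gripper_force: 21.9
time_s: 13.6
position: [0.4744, -0.1856, 0.0874]
tool_rot: [[-0.977, 0.213, 0.0], [0.213, 0.977, -0.0], [-0.0, -0.0, -1.0]]
ft_force: [-2.1, -5.2, -1.6]
grip_width: 0.0109
gripper_force: 22.0
```

```bash
python3 -m handwheel '[[[0,0,0.003],[0,0,0]],[[0,0,0.006],[0,0,0]],[[0,0,0.006],[0,0,0]],[[0,0,0.006],[0,0,0]]]'
```

```text
time_s: 14.0
position: [0.4744, -0.1859, 0.0857]
tool_rot: [[-0.977, 0.213, 0.001], [0.213, 0.977, -0.002], [-0.001, -0.002, -1.0]]
ft_force: [-6.6, -4.2, 12.0]
grip_width: 0.0112
gripper_force: 23.1
```

Upward force has risen to 12 N, so the cover is on its stop. I'll release, retreat upward and check.

```bash
python3 -m handwheel '[[[0,0,0],[0,0,0]],[[0,0,0],[0,0,0]],[[0,0,0],[0,0,0]],[[0,0,0],[0,0,0]]]' 0.42
python3 -m handwheel '[[[0,0,-0.01],[0,0,0]],[[0,0,-0.04],[0,0,0]],[[0,0,-0.09],[0,0,0]],[[0,0,-0.15],[0,0,0]],[[0,0,-0.22],[0,0,0]],[[0,0,-0.29],[0,0,0]],[[0,0,-0.32],[0,0,0]],[[0,0,-0.32],[0,0,0]],[[0,0,-0.32],[0,0,0]],[[0,0,-0.32],[0,0,0]]]'
python3 - <<'E'
from h import *; from rig import *
H=handle(0)
for n in("wrist","scene"):
    c=camera_params(n);p,d=get_image(n);u,v=proj(c,H).round().astype(int);print(n,u,v)
    if n=="wrist":w=p
    else:
        x0,y0=150,130;s=cv2.resize(p[y0:y0+150,x0:x0+200],(512,384))
        print(blob(p,c,cols["amber"],(205,160,300,260),.079,5))
cv2.imwrite("pics/f.png",cv2.resize(np.hstack([w,s])[:,:,::-1],(800,300)))
E
```

```text
time_s: 14.4
position: [0.4745, -0.1855, 0.0845]
tool_rot: [[-0.977, 0.213, 0.0], [0.213, 0.977, -0.0], [-0.0, -0.0, -1.0]]
ft_force: [-1.2, -2.3, 3.7]
grip_width: 0.0355
gripper_force: 2.4
time_s: 15.4
position: [0.4739, -0.185, 0.2429]
tool_rot: [[-0.977, 0.213, -0.002], [0.213, 0.977, 0.002], [0.003, 0.001, -1.0]]
ft_force: [0.1, 0.4, 0.2]
grip_width: 0.0358
gripper_force: 0.0
wrist 254 182
scene 272 240
[]
```

View pics/f.png

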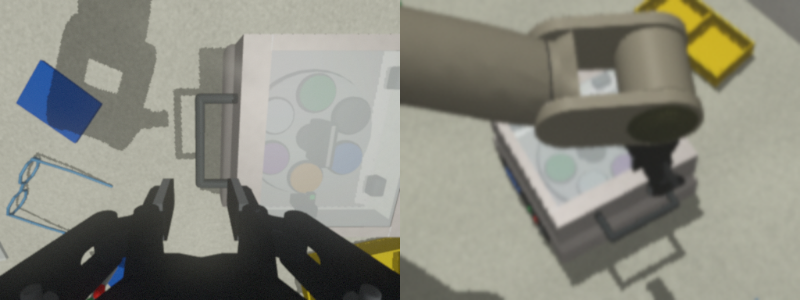

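The cover is down, with its bar in the wrist half at about (203,140), and amber can be seen at the fork through the window. One depth check on the bar height, then I hand in.

Run:
```python
from h import *; from rig import *
c=camera_params("wrist");p,d=get_image("wrist")
K,R,t=c["K"],c["R"],c["t"]
for u in range(250,270,3):
  z=[]
  for v in(160,180,200):
    x=np.linalg.inv(K)@[u,v,1]*d[v,u];z.append((R.T@(x-t))[2].round(4))
  print(u,z)
print(blob(p,c,((5,40,60),(20,255,255)),(320,180,450,270),.079,200), C0+.06*ux)
```

```text
250 [np.float64(0.1085), np.float64(0.1094), np.float64(0.1077)]
253 [np.float64(0.1109), np.float64(0.11), np.float64(0.1113)]
256 [np.float64(0.1124), np.float64(0.1119), np.float64(0.1108)]
259 [np.float64(0.1113), np.float64(0.1116), np.float64(0.1115)]
262 [np.float64(-0.0002), np.float64(-0.0006), np.float64(0.0002)]
265 [np.float64(0.0003), np.float64(0.0001), np.float64(0.0014)]
268 [np.float64(0.0019), np.float64(-0.0017), np.float64(-0.0001)]
[] [ 0.56614495 -0.04867949  0.        ]
```

```bash
python3 -c "
from rig import *
print(close_job())"
```

```text
the job is handed in; nothing more can be done
None
```

The amber lens was turned to the reading fork with the cover open, the cover was lowered gently onto its stop, and the job was handed in at about 15.5 s; the interface did not report a verdict.

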